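# Show the painter which primed foot gets which tin

## Robot

A 7-joint arm with a two-finger parallel gripper is mounted at the origin on the work surface. World frame = base frame: x ahead of the robot, y to its left, z up, the work surface at z = 0. Lengths are in mm, angles in rad, forces in N, time in s.
With the tool pointing down it reaches from about 400 to 875 mm from the base axis. Payload 4.4 kg.
Tool frame: the origin (TCP) lies between the finger pads, 19 mm behind the fingertips; this is the grasp point; z points along the fingers, y is the line along which they close (so a half turn about z gives the same grasp; the last joint's range is limited). The gripper opens to 85 mm and grips with 20 to 120 N. Pads are 22 mm wide; open, the fingers measure 114 mm over their backs; the gripper's body (76 mm by 85 mm) begins 54 mm behind the grasp point. The pads swing forward as they close: fully open they stand 13 mm farther back than shut.
Start: joints at [1.111, 0.628, 0.038, 1.517, -0.027, 0.996, -0.02], TCP at [249.433, -600.251, 250.013] pointing down, gripper open.
Joint ranges: [-3.06, 3.06], [-0.37, 2.12], [-1.25, 1.32], [0.18, 2.47], [-1.1, 4.24], [0.23, 1.98], [-2.94, 2.94]. Speed limits (rad/s): [2.57, 2.57, 3.14, 3.14, 3.14, 3.14, 3.14].

## Interface

Orientations are given as [roll, pitch, yaw] about the fixed x, y, z axes, in that order (R = Rz(yaw) Ry(pitch) Rx(roll)).
In Python, from cell import status, get_image, ctrl, models gives the robot as it stands.
- The arm moves only by the shell command python3 -m handwheel 'ROWS' [OPENING]. ROWS is JSON, a list of rows, each an object with "delta_pos": the shift along the world's x, y, z in cm, a list of three; "yaw": the turn about the world's z in rad. A call has 1 to 10 rows; each row shifts and turns the commanded pose from where the row before left it; what a row does not reach is not made up. A row lasts 1/12 s, in which the tool goes at most 41.7 mm and 7.16 degrees, less where a joint would pass 70% of its speed; a pose out of reach is approached as far as the arm can. A call is refused whole if a number of a shift passes 4.17 or a number of a turn 0.125, either way. A call with a gripper value outside its range is refused whole. OPENING is the opening, from -1 (shut) to 1 (fully open), set as the call begins (- or left out, the last holds). The fingers move at their own pace and stop on an object; the grip force is fixed at half the most. Time passes only in rows, so rows that do not move let the fingers close. It gives the time, the measured TCP pose, the force, the opening and the grip force at its end, in the units of the state.
- status.read_state(): the state, without advancing time (a new reading comes with each control period).
- get_image(name): name is "side" or "top"; returns a dict with "color" (420x560x3 uint8, red, green, blue), "z_map" (420x560 float32, mm along the optical axis (not along the pixel's ray), 0 where there is no reading), "fx", "fy", "cx", "cy" (pixels), "k1" (the pictures are not rectified: a ray, as slopes to the right and down, at radius r is drawn at 1 + k1 r^2 times it, then the intrinsics apply), "position" and "rotation" of the camera in the world. Camera axes: x right, y up, looking along -z (the intrinsics and any distortion apply to the point x, -y, -z); pixel columns grow to the right and rows downward; lengths in mm; the calibration is good to about 2 mm. A picture is of the moment at which its call begins.
- ctrl.finish_job(): hands the job in; it is judged then, once.
Trained networks look in a picture, given as the dict that the camera call returned (one of the last four; its "shot" number tells which), for a name from the list of things; names that differ only in an ending like _2 or _b are one class to them, and where a whole thing is asked for, a point or a joint stands for the part that bears it (a point fixed in the world has none). Each returns a list of dicts, best first, with "score" (0 to 1); they miss things now and then, are a little off and sometimes report something else, mostly with a low value. They report only what shows in the picture. A call takes as long as a camera call.
- models.boxes_of(picture, name): "rect" ([left, top, right, bottom] in pixels, round what is visible of it).
The state is a dict: "clock": time; "qpos": joint angles; "qd": joint speeds; "tau": joint torques, N m; "eef_pos": TCP position; "tool_rot": TCP orientation; "force": force on the tool from outside, world axes, zero at the start; "torque": the same for the moment, N m; "width": finger opening in mm; "gripper_force": force on a finger pad.
Only numpy, scipy, OpenCV 4.12 (cv2) and the standard library are available. Lean on these libraries where they do the work, as an engineer would, in place of code of your own. Each camera call takes 0.05 s, during which the arm holds its last target. There are 200 camera calls.

## Task

Call the painter by pressing the black call button all the way down and letting it come up again, then show what to do: point down at the round-bellied foot on the drying board, fingertips about 3 cm above the middle of its top, and stay there for a good two seconds; then point the same way at the round tin in the tray, dwell two seconds, and finish still pointing at it. Never touch the foot or the tin, lift well clear to travel so that you never point at one of the other feet or tins, and leave everything on the bench where it stands.

Things in the scene. Friction and masses are not known exactly. Their poses are not given: they have to be found in the camera images.
- call (a joint): Travel of the black push button: 0 up, 0.006 m fully down. It springs back by itself; about 5 N holds it fully down.
- call_top (a point): Centre of the top face of the call button: a round black cap 36 mm across, pressed straight down, on a small bare-metal housing fixed to the bench in the strip between the board and the tray.
- call_base: Housing of the call button, fixed to the bench; origin at the centre of its underside.
- board: Plywood drying board 250 x 250 x 12 mm, fixed; origin at the centre of its underside. Four grey primed furniture feet stand on it in two rows of two, about 110 mm apart. It may be left or right of the button.
- tray: Dark sheet-metal spill tray 260 x 260 mm, rim 22 mm high, floor 5 mm thick, fixed; origin at the centre of its underside. Three bare-metal tins and a roll of masking tape stand in it in two rows of two, about 120 mm apart. It is on the other side of the button from the board.
- foot_bellied: The round-bellied foot: loose, grey primed, vase-shaped, 125 mm tall, thickest (76 mm) at mid height, narrow neck and flat 42 mm top; the only one with a belly. Origin at the centre of its underside, z up.
- foot_bellied_top (a point): Centre of the flat top of the round-bellied foot, 125 mm above its underside (137 mm above the bench); its z axis points up.
- tin_round: The round tin: loose, bare metal with a paper band, a closed upright cylinder 84 mm across and 125 mm tall; the only round one. Origin at the centre of its underside, z up.
- tin_round_top (a point): Centre of the flat lid of the round tin, 125 mm above its underside (130 mm above the bench); its z axis points up.
- tape: Roll of masking tape lying flat in the tray, loose, 96 mm across, 36 mm high; origin at the centre of its underside.
- sanding_block: Cork sanding block, loose, 100 x 60 x 30 mm, in the same strip as the button, before or behind it; origin at the centre of its underside.
- wash_bottle: Clear plastic bottle with white cap, loose, 60 mm across, 150 mm tall, in the row beyond the board and tray; origin at the centre of its underside.
- jar: Glass jar, loose, 72 mm across, 80 mm tall, in the row beyond the board and tray; origin at the centre of its underside.
- mix_cup: White plastic mixing cup, loose, 80 mm across, 90 mm tall, in the row beyond the board and tray; origin at the centre of its underside.
- foot_a: One of three like feet: loose, grey primed, 135 mm tall, wide 72 mm base, slender waist, rounded head 46 mm across; origin at the centre of its underside, z up.
- foot_b: One of three like feet: loose, grey primed, 135 mm tall, wide 72 mm base, slender waist, rounded head 46 mm across; origin at the centre of its underside, z up.
- foot_c: One of three like feet: loose, grey primed, 135 mm tall, wide 72 mm base, slender waist, rounded head 46 mm across; origin at the centre of its underside, z up.
- tin_oblong_a: One of two like oblong tins: loose, bare metal, 55 x 80 x 130 mm with a white cap 16 mm high on top (146 mm in all); origin at the centre of its underside, z up.
- tin_oblong_b: One of two like oblong tins: loose, bare metal, 55 x 80 x 130 mm with a white cap 16 mm high on top (146 mm in all); origin at the centre of its underside, z up.

How it is judged:
By the outcome, as a careful person would: the job done as asked, in the order asked, and still so for the second after the job is handed in, with the robot touching nothing.
It also fails if it takes over 51 s, if anything falls off the work surface, if the arm or the gripper's body presses on something with over 40 N, if the wrist force passes 120 N, or if a joint passes its speed limit or range.

## Working session

There is one attempt and no reset: what is moved stays moved. The work goes in short steps, Python scripts to look and compute and a shell command to move; the robot and the scene stay as the last step left them, time stands still between calls to the robot, and variables do not carry over. Pictures are saved under pics/ and viewed, at most 10 in all, crops included, and the job is handed in when it is done.

```bash
mkdir -p pics; cat > h.py <<'E'
import numpy as np, cv2
from cell import status, get_image, ctrl, models
def cloud(p):
    h,w=p["z_map"].shape
    v,u=np.mgrid[0:h,0:w].astype(float)
    xd=(u-p["cx"])/p["fx"]; yd=(v-p["cy"])/p["fy"]
    x,y=xd.copy(),yd.copy()
    for _ in range(15):
        s=1+p["k1"]*(x*x+y*y); x,y=xd/s,yd/s
    z=p["z_map"]
    c=np.stack([x*z,-y*z,-z],-1)
    R=np.array(p["rotation"],float)
    if R.shape!=(3,3):
        from scipy.spatial.transform import Rotation as Ro
        R=Ro.from_euler("xyz",R).as_matrix()
    return c@R.T+np.array(p["position"])
E
python3 - <<'E'
from h import *
ims=[]
for n in ("top","side"):
    p=get_image(n); print(n,p["position"],p["rotation"],p["fx"],p["k1"])
    P=cloud(p); np.save(n+".npy",P); im=p["color"][:,:,::-1].copy()
    for k in ("call_base","call_top","foot_bellied","tin_round","foot_a","tin_oblong_a","tape","sanding_block","wash_bottle"):
        for d in models.boxes_of(p,k)[:4]:
            l,t,r,b=map(int,d["rect"]); 
            Q=P[t:b+1,l:r+1][p["z_map"][t:b+1,l:r+1]>0]
            zt=np.percentile(Q[:,2],97); T=Q[abs(Q[:,2]-zt)<6]
            print(k,round(d["score"],2),[l,t,r,b],"top z",zt.round(),"mid",((T.min(0)+T.max(0))/2).round(),"ext",np.ptp(T,0).round())
            cv2.putText(im,k[:9],(l,t),0,.35,(0,0,255),1)
    cv2.imwrite(f"pics/{n}.png",im)
print(status.read_state())
E
```

```text
top [ 497.8435895   -13.42644668 1104.33192519] [ 0.11047541  0.03207565 -1.5558392 ] 467.4898447337521 -0.07228195437457711
call_base 0.7 [274, 268, 296, 287] top z 25.0 mid [454.  11.  23.] ext [34. 32.  8.]
call_top 0.54 [277, 269, 294, 284] top z 25.0 mid [455.  11.  23.] ext [32. 32.  8.]
foot_bellied 0.88 [141, 263, 178, 296] top z 139.0 mid [447. 289. 138.] ext [40. 40. 10.]
foot_bellied 0.38 [277, 271, 293, 287] top z 25.0 mid [453.  11.  23.] ext [32. 32.  8.]
tin_round 0.95 [403, 267, 457, 306] top z 133.0 mid [ 444. -307.  132.] ext [80. 79. 10.]
tin_round 0.24 [383, 128, 422, 167] top z 91.0 mid [ 748. -247.   90.] ext [78. 78.  9.]
foot_a 0.95 [144, 214, 183, 244] top z 148.0 mid [566. 283. 147.] ext [38. 39.  9.]
foot_a 0.75 [193, 265, 224, 299] top z 149.0 mid [437. 179. 147.] ext [39. 35.  9.]
foot_a 0.51 [403, 264, 458, 306] top z 133.0 mid [ 444. -309.  132.] ext [80. 82. 10.]
tin_oblong_a 0.84 [354, 277, 404, 309] top z 152.0 mid [ 426. -169.  152.] ext [24. 26. 11.]
tin_oblong_a 0.74 [350, 217, 400, 248] top z 152.0 mid [ 549. -164.  151.] ext [24. 24.  9.]
tape 0
[... 1707 characters left out ...]
[27. 21. 12.]
{'clock': 1.0, 'qpos': array([ 1.11119344,  0.62837673,  0.03852455,  1.5174377 , -0.02703773,
        0.99626658, -0.01999698]), 'qd': array([ 0.00076644,  0.00014965,  0.00070365, -0.00013638,  0.00029737,
        0.00161788,  0.00064693]), 'tau': array([ 2.60108245e-04, -5.63281095e+01,  1.22599471e+00, -1.93784434e+01,
        1.09727416e-02,  1.42579764e-03,  1.54689207e-05]), 'eef_pos': array([ 249.42985891, -600.24412542,  250.01686218]), 'tool_rot': array([ 3.14156318e+00, -5.46909332e-05,  3.93739683e-01]), 'force': array([-0.18025606,  0.08331449, -0.59829431]), 'torque': array([-0.02806384, -0.0108644 ,  0.01521996]), 'gripper_force': 0.0, 'width': 85.71728241910914}
```

View pics/top.png

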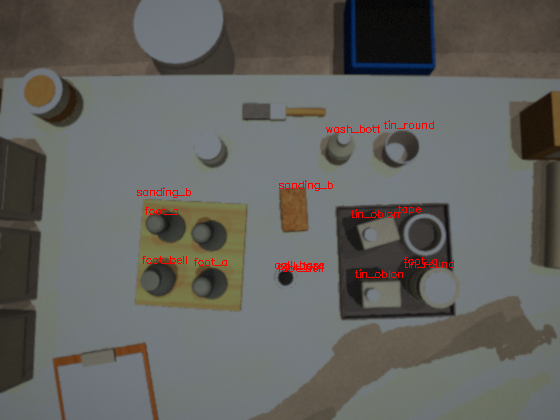

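View pics/side.png

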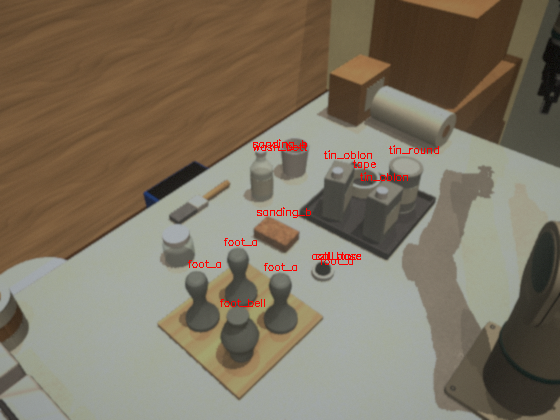

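The top view shows the bellied foot at (155,278), the black button at (285,279) and the round tin at (435,287). The side view agrees: foot at (240,335), button at (322,269), tin at (405,180). The `tin_round` 0.24 and `foot_a` 0.51 and 0.46 boxes are false. Next I refine the three points.

```bash
python3 - <<'E'
from h import *
for n in ("top","side"):
    P=np.load(n+".npy"); im=cv2.imread(f"pics/{n}.png")
    for k,c,r,lo,hi in (("foot",(446,290),30,130,143),("tin",(443,-308),48,126,140),("btn",(453,11),40,12,40)):
        m=(np.hypot(P[...,0]-c[0],P[...,1]-c[1])<r)&(P[...,2]>lo)&(P[...,2]<hi)
        Q=P[m]; (x,y),rad=cv2.minEnclosingCircle(Q[:,:2].astype(np.float32))
        print(n,k,m.sum(),"circle",round(x,1),round(y,1),round(rad,1),"mean",Q.mean(0).round(1),"zpct",np.percentile(Q[:,2],[5,50,95]).round(1))
    flat=P[(abs(P[...,0]-450)<60)&(abs(P[...,1]-11)<60)&(P[...,2]<10)]; print("bench z",np.median(flat[:,2]).round(1))
E
python3 -m handwheel '[{"delta_pos":[0,0,4]},{"delta_pos":[0.5,4.1,1]},{"delta_pos":[0.7,4.1,0]},{"delta_pos":[0.8,4.1,0]},{"delta_pos":[0.8,4.1,0]},{"delta_pos":[0.8,4.1,0]},{"delta_pos":[0.8,4.0,0]},{"delta_pos":[0.8,4.0,0]},{"delta_pos":[0.8,4.0,0]},{"delta_pos":[1,4.0,0]}]' -1
```

```text
top foot 312 circle 448.0 290.5 21.5 mean [447.4 289.9 137. ] zpct [133.8 136.9 139.6]
top tin 1319 circle 442.1 -309.1 42.6 mean [ 442.4 -308.9  130.4] zpct [127.6 130.4 133.3]
top btn 290 circle 453.2 11.0 25.7 mean [453.5  10.8  19. ] zpct [12.3 20.5 24.8]
bench z 0.2
side foot 363 circle 444.1 289.7 21.6 mean [442.6 290.8 136.5] zpct [133.8 136.7 139.1]
side tin 584 circle 440.2 -309.8 44.1 mean [ 438.4 -308.6  130.1] zpct [127.3 130.1 132.6]
side btn 215 circle 450.0 10.7 24.7 mean [448.   12.4  19.2] zpct [12.4 20.6 24.2]
bench z 0.0schema error: expected keys delta_pos, yaw
```

Heights match the given ones (137, 130, bench 0). Targets are foot (446,290), tin (441,-309), button (452,11). The move was refused because every row needs a yaw.

```bash
python3 -m handwheel '[{"delta_pos":[0,0,4],"yaw":0},{"delta_pos":[0.5,4.0,1],"yaw":0},{"delta_pos":[0.7,4.0,0],"yaw":0},{"delta_pos":[0.8,4.0,0],"yaw":0},{"delta_pos":[0.8,4.0,0],"yaw":0},{"delta_pos":[0.8,4.0,0],"yaw":0},{"delta_pos":[0.8,4.0,0],"yaw":0},{"delta_pos":[0.8,4.0,0],"yaw":0},{"delta_pos":[0.8,4.0,0],"yaw":0},{"delta_pos":[1,4.0,0],"yaw":0}]' -1
```

```text
clock: 1.83
eef_pos: [319.1, -238.5, 300.3]
tool_rot: [3.141, -0.0, 0.393]
force: [1.5, 0.5, 0.4]
width: -0.0
gripper_force: 0.0
```

```bash
python3 -m handwheel '[{"delta_pos":[2,3.5,0],"yaw":0},{"delta_pos":[2,3.5,0],"yaw":0},{"delta_pos":[2,3.5,0],"yaw":0},{"delta_pos":[2,3.5,0],"yaw":0},{"delta_pos":[2,3.5,0],"yaw":0},{"delta_pos":[2,3.5,0],"yaw":0},{"delta_pos":[1.3,4.0,0],"yaw":0},{"delta_pos":[0,0,-4],"yaw":0},{"delta_pos":[0,0,-4],"yaw":0},{"delta_pos":[0,0,-4],"yaw":0}]' -1; python3 -m handwheel '[{"delta_pos":[0,0,-4],"yaw":0},{"delta_pos":[0,0,-3],"yaw":0},{"delta_pos":[0,0,-2],"yaw":0},{"delta_pos":[0,0,0],"yaw":0},{"delta_pos":[0,0,0],"yaw":0}]' -1
```

```text
clock: 2.67
eef_pos: [453.3, 10.5, 179.5]
tool_rot: [3.141, -0.003, 0.396]
force: [0.7, -0.7, -1.3]
width: -0.2
gripper_force: 0.0
clock: 3.08
eef_pos: [451.9, 9.4, 89.6]
tool_rot: [-3.141, 0.002, 0.394]
force: [-0.2, 0.1, 0.2]
width: 0.5
gripper_force: 0.0
```

```bash
python3 -m handwheel '[{"delta_pos":[0,0.1,-2],"yaw":0},{"delta_pos":[0,0,-1],"yaw":0},{"delta_pos":[0,0,-0.5],"yaw":0},{"delta_pos":[0,0,0],"yaw":0}]' -1
for i in 1 2 3; do :; done; python3 -m handwheel '[{"delta_pos":[0,0,-0.5],"yaw":0},{"delta_pos":[0,0,-0.2],"yaw":0},{"delta_pos":[0,0,0],"yaw":0}]' -1
python3 -c "
from h import *
cv2.imwrite('pics/s2.png',cv2.resize(get_image('side')['color'][200:320,250:400,::-1],None,fx=4,fy=4))"
```

```text
clock: 3.42
eef_pos: [452.6, 10.3, 55.3]
tool_rot: [3.141, -0.0, 0.394]
force: [-0.5, -0.2, 0.4]
width: 0.0
gripper_force: 0.0
clock: 3.67
eef_pos: [453.0, 10.2, 48.9]
tool_rot: [3.141, -0.002, 0.394]
force: [0.5, 0.4, 0.6]
width: -0.1
gripper_force: 0.0
```

View pics/s2.png

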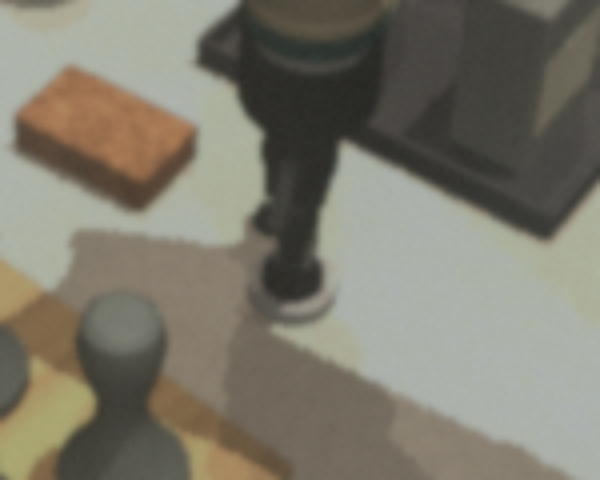

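The crop shows the shut fingertips just above the black cap at crop pixel (292,275), centred on it. I press on in small steps.

```bash
python3 -m handwheel '[{"delta_pos":[0,0,-0.4],"yaw":0},{"delta_pos":[0,0,-0.1],"yaw":0},{"delta_pos":[0,0,0],"yaw":0}]' -1
python3 -m handwheel '[{"delta_pos":[0,0,-0.2],"yaw":0},{"delta_pos":[0,0,0],"yaw":0},{"delta_pos":[0,0,0],"yaw":0}]' -1
python3 -m handwheel '[{"delta_pos":[0,0,-0.2],"yaw":0},{"delta_pos":[0,0,0],"yaw":0},{"delta_pos":[0,0,0],"yaw":0}]' -1
```

```text
clock: 3.97
eef_pos: [452.6, 10.3, 43.5]
tool_rot: [3.141, -0.001, 0.394]
force: [-0.4, -0.4, -0.4]
width: -0.4
gripper_force: 0.0
clock: 4.22
eef_pos: [452.4, 10.3, 41.3]
tool_rot: [3.141, -0.0, 0.394]
force: [0.4, 0.3, 0.2]
width: 0.0
gripper_force: 0.0
clock: 4.47
eef_pos: [452.5, 10.4, 39.3]
tool_rot: [3.141, -0.0, 0.394]
force: [0.4, -0.5, 2.0]
width: -0.3
gripper_force: 1.1
```

```bash
python3 -m handwheel '[{"delta_pos":[0,0,-0.2],"yaw":0},{"delta_pos":[0,0,-0.1],"yaw":0},{"delta_pos":[0,0,0],"yaw":0}]' -1
python3 -m handwheel '[{"delta_pos":[0,0,-0.1],"yaw":0},{"delta_pos":[0,0,-0.1],"yaw":0},{"delta_pos":[0,0,0],"yaw":0}]' -1
python3 -m handwheel '[{"delta_pos":[0,0,-0.1],"yaw":0},{"delta_pos":[0,0,0],"yaw":0},{"delta_pos":[0,0,0],"yaw":0}]' -1
```

```text
clock: 4.72
eef_pos: [452.6, 10.4, 36.2]
tool_rot: [3.141, -0.001, 0.394]
force: [-0.4, -0.2, 4.5]
width: 0.0
gripper_force: 2.0
clock: 4.97
eef_pos: [452.6, 10.4, 34.7]
tool_rot: [3.141, -0.001, 0.394]
force: [-1.1, -0.7, 11.2]
width: 0.1
gripper_force: 5.8
clock: 5.22
eef_pos: [452.5, 10.4, 34.4]
tool_rot: [3.14, -0.001, 0.394]
force: [-1.6, -0.5, 22.7]
width: 0.1
gripper_force: 11.4
```

The force is over 20 N and the travel has stopped at 34.4, so the button is fully down. I release it, lift straight up and travel.

```bash
python3 -m handwheel '[{"delta_pos":[0,0,0.5],"yaw":0},{"delta_pos":[0,0,0.7],"yaw":0},{"delta_pos":[0,0,1.5],"yaw":0},{"delta_pos":[0,0,4],"yaw":0},{"delta_pos":[0,0,4],"yaw":0},{"delta_pos":[0,0,4],"yaw":0},{"delta_pos":[0,0,4],"yaw":0},{"delta_pos":[0,0,4],"yaw":0},{"delta_pos":[0,0,4],"yaw":0},{"delta_pos":[0,0,2],"yaw":0}]' -1
python3 -m handwheel '[{"delta_pos":[-1.2,3.5,0],"yaw":0},{"delta_pos":[-1.2,3.5,0],"yaw":0},{"delta_pos":[-1.2,3.5,0],"yaw":0},{"delta_pos":[-1.2,3.5,0],"yaw":0},{"delta_pos":[-1.2,3.5,0],"yaw":0},{"delta_pos":[0,3.5,0],"yaw":0},{"delta_pos":[1,3.5,0],"yaw":0},{"delta_pos":[2,2.5,0],"yaw":0},{"delta_pos":[2.4,1,0],"yaw":0},{"delta_pos":[0,0,0],"yaw":0}]' -1
python3 -c "
from h import *
p=get_image('side'); P=cloud(p); m=(np.hypot(P[...,0]-452,P[...,1]-11)<12)&(P[...,2]>5)&(P[...,2]<60); print('button z',np.median(P[m][:,2]))"
```

```text
clock: 6.05
eef_pos: [453.3, 11.0, 324.3]
tool_rot: [3.14, -0.005, 0.394]
force: [1.1, 0.6, -0.2]
width: -0.0
gripper_force: 0.0
clock: 6.88
eef_pos: [449.5, 292.8, 319.4]
tool_rot: [-3.139, -0.002, 0.394]
force: [1.0, -0.2, -0.9]
width: 0.1
gripper_force: 0.0
button z 21.30208244164851
```

The button reads 21.3, back up. Now I descend over the foot to TCP z 186, which is tips 30 mm above 137.

```bash
python3 -m handwheel '[{"delta_pos":[0,0,-3],"yaw":0},{"delta_pos":[0,0,-3],"yaw":0},{"delta_pos":[0,0,-3],"yaw":0},{"delta_pos":[0,0,-2],"yaw":0},{"delta_pos":[0,0,-1],"yaw":0},{"delta_pos":[0,0,0],"yaw":0},{"delta_pos":[0,0,0],"yaw":0},{"delta_pos":[0,0,0],"yaw":0}]' -1
python3 - <<'E'
from h import *
for n,(r,c) in (("side",(250,190)),("top",(220,100))):
    p=get_image(n); cv2.imwrite(f'pics/f_{n}.png',cv2.resize(p['color'][r:r+120,c:c+150,::-1],None,fx=4,fy=4)); P=cloud(p)
    m=(np.hypot(P[...,0]-446,P[...,1]-290)<25)&(P[...,2]>155)&(P[...,2]<200)
    if m.any(): print(n,m.sum(),P[m].mean(0),P[m][:,2].min())
    f=(np.hypot(P[...,0]-446,P[...,1]-290)<30)&(P[...,2]>130)&(P[...,2]<143)
    if f.any(): print("foot",f.sum(),P[f].mean(0),P[f].min(0),P[f].max(0))
E
```

```text
clock: 7.6
eef_pos: [446.8, 290.9, 201.4]
tool_rot: [-3.141, -0.002, 0.394]
force: [0.3, -0.3, -0.4]
width: -0.1
gripper_force: 0.0
side 58 [436.59714741 294.07113119 193.40045118] 180.1729446098858
foot 370 [442.57304901 290.86652775 136.21837241] [423.32630471 268.2343214  130.00416455] [464.84060304 310.50980719 140.41267086]
top 5 [441.25092387 282.7641557  195.36923775] 189.34762571942576
foot 101 [437.08700519 284.12899386 137.25184504] [426.98617222 269.91591619 131.8782851 ] [450.33310476 303.57624651 141.40082455]
```

View pics/f_side.png

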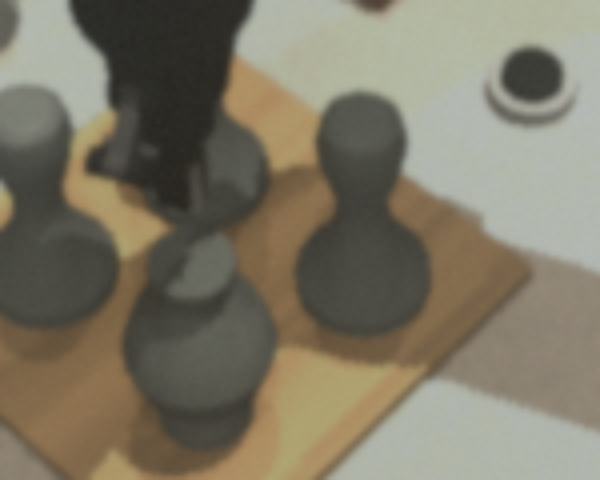

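The fingertips at crop (180,205) hang over the middle of the foot's top at (197,265), still about 45 mm above it. I lower 15 mm and hold for three seconds.

```bash
Z='{"delta_pos":[0,0,0],"yaw":0}'
python3 -m handwheel '[{"delta_pos":[0,0,-0.8],"yaw":0},{"delta_pos":[0,-0.05,-0.7],"yaw":0},{"delta_pos":[0,0,0],"yaw":0},{"delta_pos":[0,0,0],"yaw":0},{"delta_pos":[0,0,0],"yaw":0},{"delta_pos":[0,0,0],"yaw":0},{"delta_pos":[0,0,0],"yaw":0},{"delta_pos":[0,0,0],"yaw":0},{"delta_pos":[0,0,0],"yaw":0},{"delta_pos":[0,0,0],"yaw":0}]' -1
python3 -m handwheel '[{"delta_pos":[0,0,0],"yaw":0},{"delta_pos":[0,0,0],"yaw":0},{"delta_pos":[0,0,0],"yaw":0},{"delta_pos":[0,0,0],"yaw":0},{"delta_pos":[0,0,0],"yaw":0},{"delta_pos":[0,0,0],"yaw":0},{"delta_pos":[0,0,0],"yaw":0},{"delta_pos":[0,0,0],"yaw":0},{"delta_pos":[0,0,0],"yaw":0},{"delta_pos":[0,0,0],"yaw":0}]' -1
python3 -m handwheel '[{"delta_pos":[0,0,0],"yaw":0},{"delta_pos":[0,0,0],"yaw":0},{"delta_pos":[0,0,0],"yaw":0},{"delta_pos":[0,0,0],"yaw":0},{"delta_pos":[0,0,0],"yaw":0},{"delta_pos":[0,0,0],"yaw":0},{"delta_pos":[0,0,0],"yaw":0},{"delta_pos":[0,0,0],"yaw":0},{"delta_pos":[0,0,0],"yaw":0},{"delta_pos":[0,0,0],"yaw":0}]' -1
python3 -m handwheel '[{"delta_pos":[0,0,0],"yaw":0},{"delta_pos":[0,0,0],"yaw":0},{"delta_pos":[0,0,0],"yaw":0},{"delta_pos":[0,0,0],"yaw":0},{"delta_pos":[0,0,0],"yaw":0},{"delta_pos":[0,0,0],"yaw":0}]' -1
```

```text
clock: 8.53
eef_pos: [446.4, 289.9, 185.1]
tool_rot: [-3.142, -0.0, 0.394]
force: [0.7, 0.5, 0.2]
width: 0.1
gripper_force: 0.0
clock: 9.37
eef_pos: [446.3, 289.9, 185.0]
tool_rot: [3.142, -0.0, 0.394]
force: [-0.1, -0.3, -0.1]
width: -0.0
gripper_force: 0.0
clock: 10.2
eef_pos: [446.3, 289.9, 185.0]
tool_rot: [3.142, -0.0, 0.394]
force: [0.1, 0.3, -1.1]
width: -0.1
gripper_force: 0.0
clock: 10.7
eef_pos: [446.3, 289.9, 185.0]
tool_rot: [3.142, -0.0, 0.394]
force: [-1.5, 0.6, 0.1]
width: 0.6
gripper_force: 0.0
```

Dwelt about 2.8 s at tips 29 mm. Now I lift to 320 and cross.

```bash
python3 -m handwheel '[{"delta_pos":[0,0,3],"yaw":0},{"delta_pos":[0,0,4],"yaw":0},{"delta_pos":[0,0,4],"yaw":0},{"delta_pos":[0,0,2.5],"yaw":0},{"delta_pos":[-1.5,-3,0],"yaw":0},{"delta_pos":[-1.5,-3.5,0],"yaw":0},{"delta_pos":[-1.5,-3.5,0],"yaw":0},{"delta_pos":[-0.5,-3.5,0],"yaw":0},{"delta_pos":[0,-3.5,0],"yaw":0},{"delta_pos":[0,-3.5,0],"yaw":0}]' -1
python3 -m handwheel '[{"delta_pos":[0,-3.5,0],"yaw":0},{"delta_pos":[0,-3.5,0],"yaw":0},{"delta_pos":[0,-3.5,0],"yaw":0},{"delta_pos":[0,-3.5,0],"yaw":0},{"delta_pos":[0,-3.5,0],"yaw":0},{"delta_pos":[0,-3.5,0],"yaw":0},{"delta_pos":[0,-3.5,0],"yaw":0},{"delta_pos":[0,-3.5,0],"yaw":0},{"delta_pos":[0,-3.5,0],"yaw":0},{"delta_pos":[0,-3.5,0],"yaw":0}]' -1
```

```text
clock: 11.53
eef_pos: [395.5, 83.4, 320.2]
tool_rot: [3.141, -0.0, 0.395]
force: [0.8, -0.4, 0.2]
width: 0.2
gripper_force: 0.0
clock: 12.37
eef_pos: [395.9, -266.8, 320.2]
tool_rot: [3.141, -0.0, 0.394]
force: [0.3, 0.3, -0.1]
width: -0.0
gripper_force: 0.0
```

```bash
python3 -m handwheel '[{"delta_pos":[1.5,-2,0],"yaw":0},{"delta_pos":[2,-1.6,0],"yaw":0},{"delta_pos":[1,-0.7,0],"yaw":0},{"delta_pos":[0,0,0],"yaw":0},{"delta_pos":[0,0,-4],"yaw":0},{"delta_pos":[0,0,-4],"yaw":0},{"delta_pos":[0,0,-3],"yaw":0},{"delta_pos":[0,0,-1.5],"yaw":0},{"delta_pos":[0,0,0],"yaw":0},{"delta_pos":[0,0,0],"yaw":0}]' -1
python3 - <<'E'
from h import *
p=get_image("side"); cv2.imwrite('pics/t_side.png',cv2.resize(p['color'][110:230,330:480,::-1],None,fx=4,fy=4)); P=cloud(p)
f=(np.hypot(P[...,0]-441,P[...,1]+309)<48)&(P[...,2]>126)&(P[...,2]<140)
print("tin",f.sum(),P[f].mean(0),cv2.minEnclosingCircle(P[f][:,:2].astype(np.float32)))
E
```

```text
clock: 13.2
eef_pos: [440.9, -307.4, 194.9]
tool_rot: [-3.14, 0.001, 0.395]
force: [0.7, -0.1, 0.2]
width: -0.0
gripper_force: 0.0
tin 584 [ 438.53912942 -308.23374954  130.05877302] ((438.1360778808594, -311.0783386230469), 45.15123748779297)
```

View pics/t_side.png

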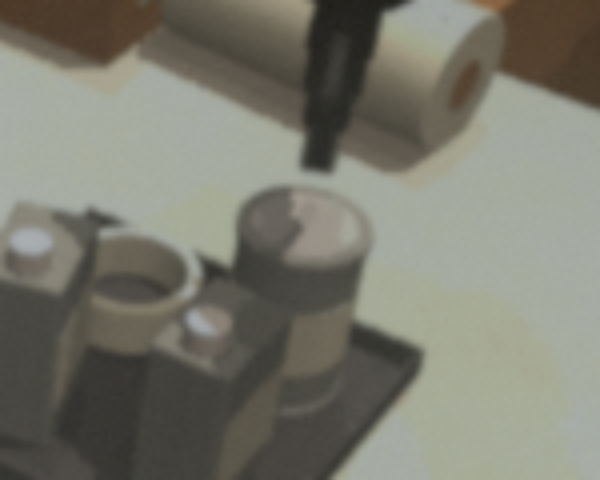

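The tips at crop (318,168) stand over the round tin's lid, whose centre is at (305,228), about 46 mm up. I lower 16 mm and hold.

```bash
python3 -m handwheel '[{"delta_pos":[0,-0.1,-0.8],"yaw":0},{"delta_pos":[0,0,-0.7],"yaw":0},{"delta_pos":[0,0,-0.1],"yaw":0},{"delta_pos":[0,0,0],"yaw":0},{"delta_pos":[0,0,0],"yaw":0},{"delta_pos":[0,0,0],"yaw":0},{"delta_pos":[0,0,0],"yaw":0},{"delta_pos":[0,0,0],"yaw":0},{"delta_pos":[0,0,0],"yaw":0},{"delta_pos":[0,0,0],"yaw":0}]' -1
python3 -m handwheel '[{"delta_pos":[0,0,0],"yaw":0},{"delta_pos":[0,0,0],"yaw":0},{"delta_pos":[0,0,0],"yaw":0},{"delta_pos":[0,0,0],"yaw":0},{"delta_pos":[0,0,0],"yaw":0},{"delta_pos":[0,0,0],"yaw":0},{"delta_pos":[0,0,0],"yaw":0},{"delta_pos":[0,0,0],"yaw":0},{"delta_pos":[0,0,0],"yaw":0},{"delta_pos":[0,0,0],"yaw":0}]' -1
python3 -m handwheel '[{"delta_pos":[0,0,0],"yaw":0},{"delta_pos":[0,0,0],"yaw":0},{"delta_pos":[0,0,0],"yaw":0},{"delta_pos":[0,0,0],"yaw":0},{"delta_pos":[0,0,0],"yaw":0},{"delta_pos":[0,0,0],"yaw":0},{"delta_pos":[0,0,0],"yaw":0},{"delta_pos":[0,0,0],"yaw":0},{"delta_pos":[0,0,0],"yaw":0},{"delta_pos":[0,0,0],"yaw":0}]' -1
python3 -m handwheel '[{"delta_pos":[0,0,0],"yaw":0},{"delta_pos":[0,0,0],"yaw":0},{"delta_pos":[0,0,0],"yaw":0},{"delta_pos":[0,0,0],"yaw":0},{"delta_pos":[0,0,0],"yaw":0},{"delta_pos":[0,0,0],"yaw":0}]' -1
python3 -c "
from cell import ctrl; print(ctrl.finish_job())"
```

```text
clock: 14.08
eef_pos: [441.3, -309.2, 179.1]
tool_rot: [3.141, -0.0, 0.394]
force: [0.2, -0.2, 0.1]
width: 0.0
gripper_force: 0.0
clock: 14.92
eef_pos: [441.3, -309.1, 179.0]
tool_rot: [-3.142, -0.0, 0.394]
force: [0.8, 0.5, 0.5]
width: -0.3
gripper_force: 0.0
clock: 15.75
eef_pos: [441.3, -309.1, 179.0]
tool_rot: [3.142, -0.0, 0.394]
force: [-0.3, -0.2, -0.3]
width: 0.4
gripper_force: 0.0
clock: 16.25
eef_pos: [441.3, -309.1, 179.0]
tool_rot: [3.142, -0.0, 0.394]
force: [0.4, 0.5, -0.2]
width: -0.3
gripper_force: 0.0
the job is handed in; nothing more can be done
None
```

The job is handed in at 16.25 s: I pressed the call button fully down and released it, pointed at the bellied foot and then the round tin from about 3 cm for over two seconds each, and the arm is still pointing at the tin; no verdict came back.

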